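# Lift the round brass stamp out of its tray with tongs

## Task

The brass branding stamps have been carried over in their tray and may still be hot. First swing the tray's carry handle over, away from you, until it clicks down past its catches and stays at its stop; then pick up the tongs and take the round stamp by its stem with them, never touching it with the gripper and leaving the other two stamps, the pencil, the eraser and the sanding block where they are. Finish while holding: keep the tongs squeezed on the stamp, upright with its face down and still, in the air a few centimetres or more above the middle of the blank wood slice.

Things in the scene. Friction and masses are not known exactly. Their poses are not given: they have to be found in the camera images.
- tray: Low steel tray with a white tile floor, 110 (x) by 200 (y) mm, fixed; left or right half of the table (tongs in the other). Origin: centre of the underside, on the table; x points away from the robot (within 0.25 rad), z up. Floor 14, rim 26 mm above the table; at the short ends ears to 42 mm and, 39 mm further along x, catch tabs to 50 mm. Three stamps stand in it in a row along y, 62 mm apart.
- handle (a joint): Angle of the tray's wire carry handle. 0 = upright, positive = leaning to tray +x, away from the robot; starts between -0.3 and 0.4, stop at 1.50 rad (lying level, bar beyond the tray's far wall). From about 1.2 to 1.35 its legs ride over two spring bumps, then it snaps by itself to 1.50 and stays. Elsewhere it stays where left, but may sink by itself from 0.9 to 1.2. 1 to 3 N at the bar moves it.
- handle_hinge (a point): On the handle's pivot axis, which runs along the tray's y, above the middle of the tray: 32 mm above the tray's origin.
- handle_bar (a point): Middle of the handle's bar, 95 mm from the pivot axis; the bar lies along the tray's y. A round wooden sleeve 16 mm thick and 90 mm long is round it; the bar's ends and the two legs, 214 mm apart, just outside the tray's ends, are 6 mm wire.
- round_stamp: Brass branding stamp with a ROUND plate 38 mm across and 6 mm thick, face down, and a plain round stem 12 mm thick standing up from its centre, top 46 mm above the face. Origin: centre of the face (underside); z up along the stem. About 85 g. This is the one to take.
- square_stamp: The same with a square plate 26 by 26 by 6 mm and the same stem; origin at the centre of the underside. To be left alone.
- bar_stamp: The same with an oblong plate 46 by 14 by 6 mm (long side along its x) and the same stem; origin at the centre of the underside. To be left alone.
- tongs: Plain steel spring tongs, 228 mm long, lying on edge on the table, so that they open and close sideways; arms are strips 22 mm tall and 3 mm thick, sprung open. Origin: mid plane, underside, middle of the grip zone, near the centre of mass; x points to the jaws, z up. Rear bow at x = -112 to -92 mm. Width over the outside at rest: 56 mm at x = 0, 65 mm at the jaws' ends (widest). 90 g.
- tongs_left (a joint): Closing angle of the tongs' left (+y) arm about its hinge at x = -100 mm, y = 6 mm: 0 at rest (open), 0.10 with the jaws 12 mm apart, 0.128 shut. The right arm mirrors it. Grip zone: flat outer faces from x = -50 to 40 mm, 42 mm apart and parallel at 0.07, 36 mm apart at 0.10. Spring force on each finger at x = 0: about 4 N at rest, 9 N at 0.10; clamp a stem with 20 to 30 N.
- tongs_jaws (a point): Midway between the jaws, 97 mm ahead of the tongs' origin along their x, 11 mm above their lower edge. The jaws are flat plates 22 mm tall and 5 mm thick, from x = 78 to 116 mm, 51 mm apart inside at rest; each mm less at the grip closes them 2 mm.
- slice_top (a point): Centre of the top face of the blank wood slice, a bark-edged disc 150 mm across and 20 mm thick that lies between tray and tongs and does not move.
- pencil: Yellow pencil, 160 mm long and 8 mm thick, lying beside the tongs; origin under its middle, x along it.
- eraser: White eraser with a grey sleeve, 45 by 20 by 12 mm, lying on the other side of the tongs; origin under its middle.
- sanding_block: Cork sanding block, 50 by 85 by 28 mm, beyond the slice; origin under its middle.
Mind the look-alikes: they are no part of the job. Leave any blue or red look-alike of the tray alone.

How it is judged (in metres and radians):
On the way, in this order (a step that is already met when the one before it is completed fails the run):
1. the carry handle is folded away from the robot, past its catches to the stop (value of joint handle above 1.44 rad), for 0.3 s.
2. the tongs, held in the gripper, have lifted the round stamp off the tray (contact force between tongs and round_stamp above 1 N and contact force between the fingers and tongs above 2 N and z of round_stamp in the frame of tray above 0.044 m and contact force between tray and round_stamp below 0.05 N), for 0.3 s.
At the end, for the whole second after the job is handed in: Handle at its stop (over 1.44 rad). Gripper holds the tongs (over 2 N, 30 mm or more up), tongs hold the round stamp (over 1 N), untouched by the gripper, face 25 mm or more above the slice, within 40 mm of its centre, upright within 0.35 rad, still (under 30 mm/s) (value of joint handle above 1.44 rad and contact force between tongs and round_stamp above 1 N and contact force between the fingers and tongs above 2 N and horizontal distance between round_stamp and slice_top below 0.04 m and z of round_stamp in the frame of slice_top above 0.025 m and angle between round_stamp's own z axis and vertical below 0.35 rad and linear speed of round_stamp below 0.03 m/s and contact force between each of the arm, the fingers and round_stamp below 0.05 N and height (world z) of tongs above 0.03 m); the arm keeps its last pose, push and grip.
It fails at once if the gripper touches the round stamp (contact force between any of the arm, the fingers and round_stamp above 0.3 N).
It fails at once if another stamp is displaced more than 15 mm or tipped over (distance of any of square_stamp, bar_stamp from where it was at the start of the episode above 0.015 m or angle between any of square_stamp, bar_stamp's own z axis and vertical above 0.5 rad).
It fails at once if the pencil, eraser or sanding block is displaced more than 20 mm (distance of any of pencil, eraser, sanding_block from where it was at the start of the episode above 0.02 m).
It also fails if it takes over 69 s, if anything falls off the work surface, if the arm or the gripper's body presses on something with over 40 N, if the wrist force passes 120 N, or if a joint passes its speed limit or range.

## Robot

A 6-joint arm with a two-finger parallel gripper is mounted at the origin on the work surface. World frame = base frame: x ahead of the robot, y to its left, z up, the work surface at z = 0. Lengths are in m, angles in degrees, forces in N, time in s.
With the tool pointing down it reaches from about 0.3 to 0.875 m from the base axis. Payload 4.2 kg.
Tool frame: the origin (TCP) lies at the centre of the arm's flange, where the gripper is bolted on; the fingertips stand 173 mm ahead of it and the grasp point (between the pads) lies 155 mm ahead of it; z points along the fingers, y is the line along which they close (so a half turn about z gives the same grasp; the last joint's range is limited). The gripper opens to 85 mm and grips with 20 to 120 N. Pads are 22 mm wide; open, the fingers measure 114 mm over their backs; the gripper's body (76 mm by 85 mm) begins 54 mm behind the grasp point. The pads swing forward as they close: fully open they stand 13 mm farther back than shut.
Start: joints at [69.041, 18.312, 89.639, -0, 72.044, -1.146], TCP at [0.195, 0.541, 0.405] pointing down, gripper open.
Joint ranges: [-177.97, 177.97], [-48.28, 115.42], [12.27, 149.76], [-77.06, 257.06], [2.81, 150.46], [-146.56, 146.56]. Speed limits (degrees/s): [147.25, 147.25, 180, 180, 180, 180].

## Interface

Orientations are given as a 3x3 rotation matrix whose columns are the frame's x, y, z axes.
In Python, from cell import robot, capture, finish_job gives the robot as it stands. The module is installed in compiled form; this text tells all that it offers.
- The arm moves only by the shell command python3 -m jog 'ROWS' [FORCE]. ROWS is a JSON object whose one key "rows" holds a list of rows, each an object of numbers: "wx", "wy", "wz": the turn, a rotation vector about the world's x, y, z in units of 5 degrees (1.0 is 5 degrees); "x", "y", "z": the shift along the world's x, y, z in units of 25 mm (1.0 is 25 mm); "jaw": the closure, from -1 (fully open) to 1 (shut). In form: {"rows": [{"wx": .., "wy": .., "wz": .., "x": .., "y": .., "z": .., "jaw": ..}, ...]}. A call has exactly 10 rows; each row shifts and turns the commanded pose from where the row before left it; what a row does not reach is not made up. A row lasts 1/12 s, in which the tool goes at most 41.7 mm and 7.16 degrees, less where a joint would pass 70% of its speed; a pose out of reach is approached as far as the arm can. A call is refused whole if a number of a shift passes 1 or a number of a turn 1, either way. A call with a gripper value outside its range is refused whole. The fingers move at their own pace and stop on an object; FORCE is the grip in N (left out, the last holds). Time passes only in rows, so rows that do not move let the fingers close, or fill a call up. It gives the time, the measured TCP pose, the force, the opening and the grip force at its end, in the units of the state.
- robot.sense(): the state, without advancing time (a new reading comes with each control period).
- capture(name): name is "side" or "top" or "wrist"; returns a dict with "frame" (384x512x3 uint8, red, green, blue), "K" (3x3 intrinsics, pixels), "R" (3x3) and "t" (3): a world point X has camera coordinates R X + t; the wrist camera has in their place "hand_eye" (4x4, takes a point from camera to tool coordinates, whose origin is the TCP and whose axes are the flange's). Camera axes: x right, y down, z forward; pixel columns grow to the right and rows downward; lengths in m; the calibration is good to about 2 mm. A picture is of the moment at which its call begins: read the wrist's pose just before it. There is no depth.
- finish_job(): hands the job in; it is judged then, once.
The state is a dict: "t": time; "q": joint angles; "joint_vel": joint speeds; "tau": joint torques, N m; "tcp_pos": TCP position; "tool_rot": TCP orientation; "force": force on the tool from outside, world axes, zero at the start; "ft_torque": the same for the moment, N m; "opening": opening from 0.0 (shut) to 1.0 (fully open); "finger_force": force on a finger pad.
Only numpy, scipy, OpenCV 4.12 (cv2) and the standard library are available. Lean on these libraries where they do the work, as an engineer would, in place of code of your own. Each camera call takes 0.05 s, during which the arm holds its last target. There are 200 camera calls.

## Working session

There is one attempt and no reset: what is moved stays moved. The work goes in short steps, Python scripts to look and compute and a shell command to move; the robot and the scene stay as the last step left them, time stands still between calls to the robot, and variables do not carry over. Pictures are saved under pics/ and viewed, at most 10 in all, crops included, and the job is handed in when it is done.

```bash
mkdir -p pics
python3 - <<'E'
from cell import robot,capture
import cv2,numpy as np,pickle
s=robot.sense();print(s['t'],s['tcp_pos'],np.round(s['tool_rot'],3),s['force'],s['opening'])
d={n:capture(n) for n in('side','top','wrist')};pickle.dump((s,d),open('c0.pkl','wb'))
for n in d:
  print(n,{k:np.round(v,3).tolist() for k,v in d[n].items() if k!='frame'})
  cv2.imwrite(f'pics/{n}0.png',cv2.resize(d[n]['frame'][:,:,::-1],(800,600),interpolation=cv2.INTER_CUBIC))
E
```

```text
0.0 [0.19483481 0.54080823 0.403876  ] [[-0.941  0.339 -0.001]
 [ 0.339  0.941 -0.002]
 [ 0.    -0.002 -1.   ]] [0.04435067 0.6269641  0.10604031] 0.9955500087931681
side {'K': [[431.219, 0.0, 254.273], [0.0, 431.219, 189.611], [0.0, 0.0, 1.0]], 'R': [[0.881, -0.473, 0.021], [-0.217, -0.443, -0.87], [0.421, 0.762, -0.493]], 't': [-0.458, 0.192, 1.189]}
top {'K': [[379.241, 0.0, 259.683], [0.0, 379.241, 189.095], [0.0, 0.0, 1.0]], 'R': [[0.048, -0.999, -0.0], [-0.978, -0.047, -0.203], [0.203, 0.01, -0.979]], 't': [-0.037, 0.536, 1.232]}
wrist {'K': [[299.125, 0.0, 259.543], [0.0, 299.125, 190.713], [0.0, 0.0, 1.0]], 'hand_eye': [[-0.001, -0.952, -0.305, 0.078], [1.0, -0.001, 0.0, 0.001], [-0.0, -0.305, 0.952, 0.032], [0.0, 0.0, 0.0, 1.0]]}
```

View pics/top0.png

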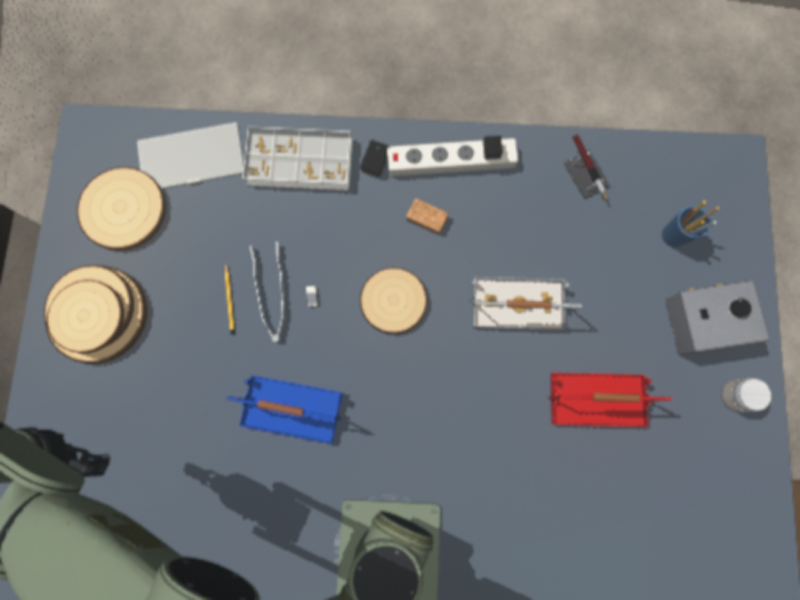

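View pics/side0.png

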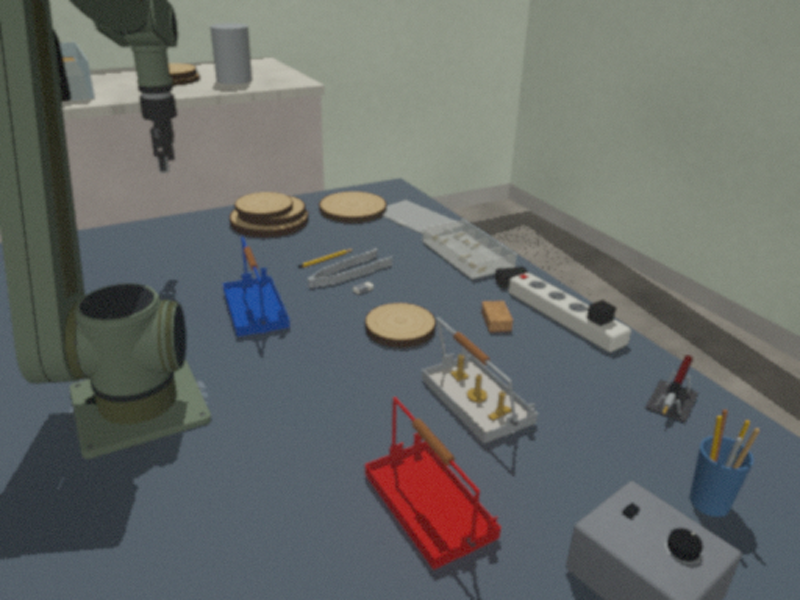

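The top view shows three trays. The steel one with the white tile floor and stamps is at (520,305), the blue one at (292,408) and the red one at (600,400). The steel tray fits the description; blue and red are look-alikes. The tongs are at (268,290) with their jaws up (away from the robot), the blank slice is at (394,300), and a stack and a spare disc stand at the far left. I'll confirm in an enlarged crop.

Run:
```python
import cv2,numpy as np,pickle
s,d=pickle.load(open('c0.pkl','rb'))
def c(n,x,y):
  return cv2.resize(d[n]['frame'][y:y+75,x:x+100,::-1],(400,300),interpolation=cv2.INTER_CUBIC)
cv2.imwrite('pics/crop0.png',np.vstack([np.hstack([c('top',290,160),c('top',135,148)]),np.hstack([c('side',262,203),c('side',180,140)])]))
```

```text
(no output)
```

View pics/crop0.png

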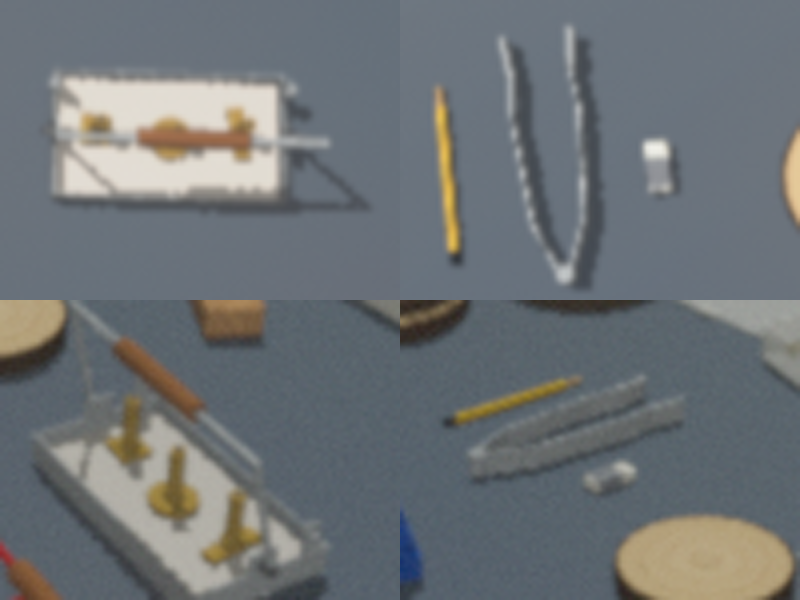

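Crop: upper left is the steel tray with three stamps. The square one is left at (96,124), the ROUND one in the middle at (170,139), and the oblong one right at (240,133). The side panel confirms the round plate in the middle, with its stem top at (177,450). Sleeve ends are at (139,138)/(251,139) in top and (118,346)/(198,407) in side. Tongs jaw tips are at (502,40)/(570,28), with the rear bow at (565,275).

```bash
cat > h.py <<'E'
import numpy as np,pickle
s0,d0=pickle.load(open('c0.pkl','rb'))
def ray(c,p):
    R,t=c['R'],c['t'];v=R.T@np.linalg.solve(c['K'],[p[0],p[1],1]);return -R.T@t,v/np.linalg.norm(v)
def wcam(c,s):
    H=c['hand_eye'];Rt=np.array(s['tool_rot']);Rw=Rt@H[:3,:3];tw=Rt@H[:3,3]+s['tcp_pos']
    return dict(K=c['K'],R=Rw.T,t=-Rw.T@tw,frame=c['frame'])
def atz(c,p,z):
    o,v=ray(c,p);return o+v*(z-o[2])/v[2]
def tri(*cps):
    A=np.zeros((3,3));b=np.zeros(3)
    for c,p in cps:
        o,v=ray(c,p);P=np.eye(3)-np.outer(v,v);A+=P;b+=P@o
    X=np.linalg.solve(A,b);r=[np.linalg.norm((np.eye(3)-np.outer(v,v))@(X-o)) for o,v in (ray(c,p) for c,p in cps)]
    return np.round(X,4),np.round(r,4)
def proj(c,X):
    q=c['K']@(c['R']@np.asarray(X)+c['t']);return q[:2]/q[2]
E
python3 - <<'E'
from h import *
T,S=d0['top'],d0['side']
f=lambda p,o:((p[0]+.5)/4-.5+o[0],(p[1]+.5)/4-.5+o[1])
tt=lambda p:f(p,(290,160)); tg=lambda p:f(p,(135,148)); st=lambda p:f(p,(262,203)); sg=lambda p:f(p,(180,140))
print('sleeve L',tri((T,tt((139,138))),(S,st((118,46)))))
print('sleeve R',tri((T,tt((251,139))),(S,st((198,107)))))
for p in [(55,75),(283,77),(55,196),(283,198)]: print('rim',atz(T,tt(p),.026))
for n,p in dict(sq=(96,124),rd=(170,139),bar=(240,133)).items(): print(n,atz(T,tt(p),.02))
for n,p in dict(sq=(132,100),rd=(177,149),bar=(236,192)).items(): print(n,'stemtop side @.06',atz(S,st(p),.06))
print('round plate', tri((T,tt((170,139))),(S,st((174,195)))))
for n,a,b in [('jawL',(102,40),(245,80)),('jawR',(170,28),(283,100)),('rear',(165,275),(73,158))]:
    print(n,tri((T,tg(a)),(S,sg(b))),atz(T,tg(a),.022))
for n,p in dict(slice=(394,300),block=(428,216)).items(): print(n,atz(T,((p[0]+.5)/1.5625-.5,(p[1]+.5)/1.5625-.5),.02))
for n,p in dict(slice=(400,323)).items(): print(n,atz(S,((p[0]+.5)/1.5625-.5,(p[1]+.5)/1.5625-.5),.02))
print('pencil',atz(T,tg((40,88)),.006),atz(T,tg((56,258)),.006)); print('eraser',atz(T,tg((256,140)),.01),atz(T,tg((260,193)),.01))
E
```

```text
sleeve L (array([ 0.515 , -0.2181,  0.1271]), array([0.0013, 0.0013]))
sleeve R (array([ 0.5184, -0.3068,  0.1306]), array([0.0007, 0.0007]))
rim [ 0.58912306 -0.16129575  0.026     ]
rim [ 0.59688679 -0.36006997  0.026     ]
rim [ 0.48239462 -0.16393306  0.026     ]
rim [ 0.4900636  -0.35945326  0.026     ]
sq [ 0.54844486 -0.19869216  0.02      ]
rd [ 0.53822587 -0.26320114  0.02      ]
bar [ 0.54647126 -0.32398005  0.02      ]
sq stemtop side @.06 [ 0.54402719 -0.19665605  0.06      ]
rd stemtop side @.06 [ 0.5395003  -0.26057691  0.06      ]
bar stemtop side @.06 [ 0.54748056 -0.31837997  0.06      ]
round plate (array([ 0.5383, -0.263 ,  0.0223]), array([0.0006, 0.0006]))
jawL (array([0.6432, 0.3469, 0.0207]), array([0.0016, 0.0016])) [0.64124185 0.34711795 0.022     ]
jawR (array([0.6557, 0.2877, 0.0224]), array([0.0006, 0.0006])) [0.65516285 0.2879698  0.022     ]
rear (array([0.4343, 0.2733, 0.0177]), array([0.0015, 0.0015])) [0.43514514 0.271909   0.022     ]
slice [0.53388527 0.0156367  0.02      ]
block [ 0.73405015 -0.05207152  0.02      ]
slice [0.53027333 0.01022206 0.02      ]
pencil [0.59883223 0.40237659 0.006     ] [0.4473885  0.37171895 0.006     ]
eraser [0.559859   0.20563436 0.01      ] [0.51260576 0.19829705 0.01      ]
```

```bash
python3 -m jog '{"rows":[{"x":1,"y":-1,"wz":0.44,"jaw":1},{"x":1,"y":-1,"wz":0.44,"jaw":1},{"x":1,"y":-1,"wz":0.44,"jaw":1},{"x":1,"y":-1,"wz":0.44,"jaw":1},{"x":1,"y":-1,"wz":0.44,"jaw":1},{"x":1,"y":-1,"wz":0.44,"jaw":1},{"x":1,"y":-1,"wz":0.44,"jaw":1},{"x":1,"y":-1,"wz":0.44,"jaw":1},{"x":1,"y":-1,"wz":0.44,"jaw":1},{"x":1,"y":-1,"wz":0.44,"jaw":1}]}'
python3 -m jog '{"rows":[{"x":0.1,"y":-1,"jaw":1},{"x":0.1,"y":-1,"jaw":1},{"x":0.1,"y":-1,"jaw":1},{"x":0.1,"y":-1,"jaw":1},{"x":0.1,"y":-1,"jaw":1},{"x":0.1,"y":-1,"jaw":1},{"x":0.1,"y":-1,"jaw":1},{"x":0.1,"y":-1,"jaw":1},{"x":0.1,"y":-1,"jaw":1},{"x":0.1,"y":-1,"jaw":1}]}'
python3 - <<'E'
from h import *
T,S=d0['top'],d0['side'];k=lambda p:((p[0]+.5)/1.5625-.5,(p[1]+.5)/1.5625-.5)
print('red sleeve',tri((T,k((594,398))),(S,k((415,420)))),tri((T,k((640,398))),(S,k((452,461)))))
for p in [(551,375),(646,376),(553,427),(648,427)]:print(atz(T,k(p),.026))
E
```

```text
red sleeve (array([ 0.3343, -0.391 ,  0.1333]), array([0.0003, 0.0003])) (array([ 0.339 , -0.4828,  0.1298]), array([0.0005, 0.0005]))
[ 0.38389986 -0.33214803  0.026     ]
[ 0.39161649 -0.53716607  0.026     ]
[ 0.27421891 -0.33622089  0.026     ]
[ 0.28392059 -0.53774263  0.026     ]$.rows[0]: bad value
$.rows[0]: bad value
```

```bash
python3 -m jog '{"rows":[{"wx":0,"wy":0,"wz":0.44,"x":1,"y":-1,"z":0,"jaw":1},{"wx":0,"wy":0,"wz":0.44,"x":1,"y":-1,"z":0,"jaw":1},{"wx":0,"wy":0,"wz":0.44,"x":1,"y":-1,"z":0,"jaw":1},{"wx":0,"wy":0,"wz":0.44,"x":1,"y":-1,"z":0,"jaw":1},{"wx":0,"wy":0,"wz":0.44,"x":1,"y":-1,"z":0,"jaw":1},{"wx":0,"wy":0,"wz":0.44,"x":1,"y":-1,"z":0,"jaw":1},{"wx":0,"wy":0,"wz":0.44,"x":1,"y":-1,"z":0,"jaw":1},{"wx":0,"wy":0,"wz":0.44,"x":1,"y":-1,"z":0,"jaw":1},{"wx":0,"wy":0,"wz":0.44,"x":1,"y":-1,"z":0,"jaw":1},{"wx":0,"wy":0,"wz":0.44,"x":1,"y":-1,"z":0,"jaw":1}]}'
```

```text
t: 0.98
tcp_pos: [0.4458, 0.2894, 0.4046]
tool_rot: [[-0.999, -0.04, -0.0], [-0.04, 0.999, -0.0], [0.0, -0.0, -1.0]]
force: [0.8, 0.4, 0.1]
opening: 0.001
finger_force: 0.0
```

```bash
python3 -m jog '{"rows":[{"wx":0,"wy":0,"wz":0,"x":0.1,"y":-1,"z":0,"jaw":1},{"wx":0,"wy":0,"wz":0,"x":0.1,"y":-1,"z":0,"jaw":1},{"wx":0,"wy":0,"wz":0,"x":0.1,"y":-1,"z":0,"jaw":1},{"wx":0,"wy":0,"wz":0,"x":0.1,"y":-1,"z":0,"jaw":1},{"wx":0,"wy":0,"wz":0,"x":0.1,"y":-1,"z":0,"jaw":1},{"wx":0,"wy":0,"wz":0,"x":0.1,"y":-1,"z":0,"jaw":1},{"wx":0,"wy":0,"wz":0,"x":0.1,"y":-1,"z":0,"jaw":1},{"wx":0,"wy":0,"wz":0,"x":0.1,"y":-1,"z":0,"jaw":1},{"wx":0,"wy":0,"wz":0,"x":0.1,"y":-1,"z":0,"jaw":1},{"wx":0,"wy":0,"wz":0,"x":0.1,"y":-1,"z":0,"jaw":1}]}' | head -2
python3 -m jog '{"rows":[{"wx":0,"wy":0,"wz":0,"x":0,"y":-1,"z":0,"jaw":1},{"wx":0,"wy":0,"wz":0,"x":0,"y":-1,"z":0,"jaw":1},{"wx":0,"wy":0,"wz":0,"x":0,"y":-1,"z":0,"jaw":1},{"wx":0,"wy":0,"wz":0,"x":0,"y":-1,"z":0,"jaw":1},{"wx":0,"wy":0,"wz":0,"x":0,"y":-1,"z":0,"jaw":1},{"wx":0,"wy":0,"wz":0,"x":0,"y":-1,"z":0,"jaw":1},{"wx":0,"wy":0,"wz":0,"x":0,"y":-1,"z":0,"jaw":1},{"wx":0,"wy":0,"wz":0,"x":0,"y":-1,"z":0,"jaw":1},{"wx":0,"wy":0,"wz":0,"x":0,"y":-1,"z":0,"jaw":1},{"wx":0,"wy":0,"wz":0,"x":0,"y":-1,"z":0,"jaw":1}]}'
python3 -m jog '{"rows":[{"wx":0,"wy":0,"wz":0,"x":0,"y":-1,"z":0,"jaw":1},{"wx":0,"wy":0,"wz":0,"x":0,"y":-1,"z":0,"jaw":1},{"wx":0,"wy":0,"wz":0,"x":0,"y":0,"z":-1,"jaw":1},{"wx":0,"wy":0,"wz":0,"x":0,"y":0,"z":-1,"jaw":1},{"wx":0,"wy":0,"wz":0,"x":0,"y":0,"z":-1,"jaw":1},{"wx":0,"wy":0,"wz":0,"x":0,"y":0,"z":-1,"jaw":1},{"wx":0,"wy":0,"wz":0,"x":0,"y":0,"z":-1,"jaw":1},{"wx":0,"wy":0,"wz":0,"x":0,"y":0,"z":0,"jaw":1},{"wx":0,"wy":0,"wz":0,"x":0,"y":0,"z":0,"jaw":1},{"wx":0,"wy":0,"wz":0,"x":0,"y":0,"z":0,"jaw":1}]}'
```

```text
t: 1.82
tcp_pos: [0.4697, 0.0397, 0.4046]
t: 2.65
tcp_pos: [0.4696, -0.2103, 0.4045]
tool_rot: [[-0.999, -0.038, -0.0], [-0.038, 0.999, 0.0], [0.0, 0.0, -1.0]]
force: [-0.8, 0.4, -0.0]
opening: 0.002
finger_force: 0.0
t: 3.48
tcp_pos: [0.4704, -0.2593, 0.2809]
tool_rot: [[-0.999, -0.038, 0.002], [-0.038, 0.999, -0.001], [-0.002, -0.001, -1.0]]
force: [0.6, 0.4, 0.3]
opening: -0.001
finger_force: 0.0
```

```bash
python3 -m jog '{"rows":[{"wx":0,"wy":0,"wz":0,"x":0.5,"y":0,"z":0,"jaw":1},{"wx":0,"wy":0,"wz":0,"x":0.5,"y":0,"z":0,"jaw":1},{"wx":0,"wy":0,"wz":0,"x":0.5,"y":0,"z":0,"jaw":1},{"wx":0,"wy":0,"wz":0,"x":0.5,"y":0,"z":0,"jaw":1},{"wx":0,"wy":0,"wz":0,"x":0.5,"y":0,"z":0,"jaw":1},{"wx":0,"wy":0,"wz":0,"x":0.5,"y":0,"z":-0.1,"jaw":1},{"wx":0,"wy":0,"wz":0,"x":0.5,"y":0,"z":-0.2,"jaw":1},{"wx":0,"wy":0,"wz":0,"x":0.5,"y":0,"z":-0.3,"jaw":1},{"wx":0,"wy":0,"wz":0,"x":0.5,"y":0,"z":-0.3,"jaw":1},{"wx":0,"wy":0,"wz":0,"x":0.5,"y":0,"z":-0.3,"jaw":1}]}'
python3 - <<'E'
from h import *
from cell import robot,capture
import cv2
f=[]
for n,x,y in(('top',290,140),('side',262,203)):
  f.append(cv2.resize(capture(n)['frame'][y:y+100,x:x+100,::-1],(400,400),interpolation=cv2.INTER_CUBIC))
cv2.imwrite('pics/push.png',np.hstack(f))
E
```

```text
t: 4.32
tcp_pos: [0.5956, -0.2589, 0.2484]
tool_rot: [[-0.999, -0.038, -0.002], [-0.038, 0.999, 0.001], [0.002, 0.001, -1.0]]
force: [-3.1, 0.4, -1.9]
opening: 0.003
finger_force: 1.7
```

View pics/push.png

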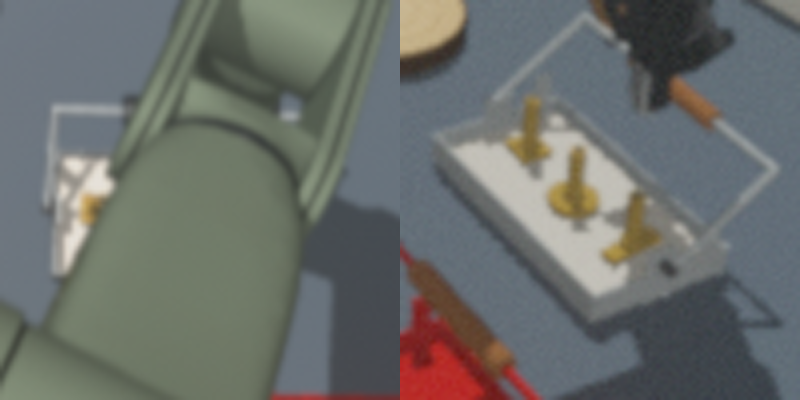

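The push worked. The side panel shows the handle leaning well away over the far wall (bar at (700,105)), stamps untouched. Now I go over the bar and press down.

```bash
python3 -m jog '{"rows":[{"wx":0,"wy":0,"wz":0,"x":-0.4,"y":0,"z":0,"jaw":1},{"wx":0,"wy":0,"wz":0,"x":0,"y":0,"z":1,"jaw":1},{"wx":0,"wy":0,"wz":0,"x":0,"y":0,"z":1,"jaw":1},{"wx":0,"wy":0,"wz":0,"x":0.8,"y":0,"z":0,"jaw":1},{"wx":0,"wy":0,"wz":0,"x":0.75,"y":0,"z":0,"jaw":1},{"wx":0,"wy":0,"wz":0,"x":0,"y":0,"z":-0.4,"jaw":1},{"wx":0,"wy":0,"wz":0,"x":0,"y":0,"z":-0.4,"jaw":1},{"wx":0,"wy":0,"wz":0,"x":0,"y":0,"z":-0.4,"jaw":1},{"wx":0,"wy":0,"wz":0,"x":0,"y":0,"z":-0.4,"jaw":1},{"wx":0,"wy":0,"wz":0,"x":0,"y":0,"z":-0.4,"jaw":1}]}'
python3 -m jog '{"rows":[{"wx":0,"wy":0,"wz":0,"x":0,"y":0,"z":-0.3,"jaw":1},{"wx":0,"wy":0,"wz":0,"x":0,"y":0,"z":-0.3,"jaw":1},{"wx":0,"wy":0,"wz":0,"x":0,"y":0,"z":-0.3,"jaw":1},{"wx":0,"wy":0,"wz":0,"x":0,"y":0,"z":-0.3,"jaw":1},{"wx":0,"wy":0,"wz":0,"x":0,"y":0,"z":0,"jaw":1},{"wx":0,"wy":0,"wz":0,"x":0,"y":0,"z":0,"jaw":1},{"wx":0,"wy":0,"wz":0,"x":0,"y":0,"z":0,"jaw":1},{"wx":0,"wy":0,"wz":0,"x":0,"y":0,"z":0,"jaw":1},{"wx":0,"wy":0,"wz":0,"x":0,"y":0,"z":0,"jaw":1},{"wx":0,"wy":0,"wz":0,"x":0,"y":0,"z":0,"jaw":1}]}'
```

```text
t: 5.25
tcp_pos: [0.6225, -0.259, 0.248]
tool_rot: [[-0.999, -0.038, -0.002], [-0.038, 0.999, 0.001], [0.002, 0.001, -1.0]]
force: [0.2, -0.3, 0.3]
opening: 0.0
finger_force: 0.0
t: 6.08
tcp_pos: [0.6232, -0.259, 0.2194]
tool_rot: [[-0.999, -0.038, -0.002], [-0.038, 0.999, 0.0], [0.002, 0.0, -1.0]]
force: [-2.0, -0.5, 1.6]
opening: 0.001
finger_force: 1.3
```

```bash
python3 -m jog '{"rows":[{"wx":0,"wy":0,"wz":0,"x":0,"y":0,"z":1,"jaw":1},{"wx":0,"wy":0,"wz":0,"x":0,"y":0,"z":1,"jaw":1},{"wx":0,"wy":0,"wz":0,"x":0,"y":0,"z":1,"jaw":1},{"wx":0,"wy":0,"wz":0,"x":-0.4,"y":1,"z":1,"jaw":-1},{"wx":0,"wy":0,"wz":0,"x":-0.4,"y":1,"z":1,"jaw":-1},{"wx":0,"wy":0,"wz":0,"x":-0.4,"y":1,"z":1,"jaw":-1},{"wx":0,"wy":0,"wz":0,"x":-0.4,"y":1,"z":0,"jaw":-1},{"wx":0,"wy":0,"wz":0,"x":-0.4,"y":1,"z":0,"jaw":-1},{"wx":0,"wy":0,"wz":0,"x":-0.4,"y":1,"z":0,"jaw":-1},{"wx":0,"wy":0,"wz":0,"x":-0.4,"y":1,"z":0,"jaw":-1}]}' | head -2
python3 -m jog '{"rows":[{"wx":0,"wy":0,"wz":0.19,"x":-0.05,"y":1,"z":0,"jaw":-1},{"wx":0,"wy":0,"wz":0.19,"x":-0.05,"y":1,"z":0,"jaw":-1},{"wx":0,"wy":0,"wz":0.19,"x":-0.05,"y":1,"z":0,"jaw":-1},{"wx":0,"wy":0,"wz":0.19,"x":-0.05,"y":1,"z":0,"jaw":-1},{"wx":0,"wy":0,"wz":0.19,"x":-0.05,"y":1,"z":0,"jaw":-1},{"wx":0,"wy":0,"wz":0.19,"x":-0.05,"y":1,"z":0,"jaw":-1},{"wx":0,"wy":0,"wz":0.19,"x":-0.05,"y":1,"z":0,"jaw":-1},{"wx":0,"wy":0,"wz":0.19,"x":-0.05,"y":1,"z":0,"jaw":-1},{"wx":0,"wy":0,"wz":0.19,"x":-0.05,"y":1,"z":0,"jaw":-1},{"wx":0,"wy":0,"wz":0.19,"x":-0.05,"y":1,"z":0,"jaw":-1}]}' | head -3
python3 -m jog '{"rows":[{"wx":0,"wy":0,"wz":0,"x":0,"y":1,"z":0,"jaw":-1},{"wx":0,"wy":0,"wz":0,"x":0,"y":1,"z":0,"jaw":-1},{"wx":0,"wy":0,"wz":0,"x":0,"y":1,"z":0,"jaw":-1},{"wx":0,"wy":0,"wz":0,"x":0,"y":1,"z":0,"jaw":-1},{"wx":0,"wy":0,"wz":0,"x":0,"y":1,"z":0,"jaw":-1},{"wx":0,"wy":0,"wz":0,"x":0,"y":0,"z":0,"jaw":-1},{"wx":0,"wy":0,"wz":0,"x":0,"y":0,"z":0,"jaw":-1},{"wx":0,"wy":0,"wz":0,"x":0,"y":0,"z":0,"jaw":-1},{"wx":0,"wy":0,"wz":0,"x":0,"y":0,"z":0,"jaw":-1},{"wx":0,"wy":0,"wz":0,"x":0,"y":0,"z":0,"jaw":-1}]}'
python3 - <<'E'
from h import *
from cell import robot,capture
import cv2
f=[]
s=robot.sense();d={n:capture(n) for n in('top','side','wrist')};pickle.dump((s,d),open('c1.pkl','wb'))
for n,x,y in(('top',290,140),('side',262,203)):
  f.append(cv2.resize(d[n]['frame'][y:y+75,x:x+100,::-1],(400,300),interpolation=cv2.INTER_CUBIC))
w=cv2.resize(d['wrist']['frame'][:,:,::-1],(400,300),interpolation=cv2.INTER_AREA)
cv2.imwrite('pics/fold.png',np.vstack([np.hstack(f),np.hstack([w,w*0])]))
cv2.imwrite('pics/wrist1.png',cv2.resize(d['wrist']['frame'][:,:,::-1],(800,600),interpolation=cv2.INTER_CUBIC))
E
```

```text
t: 6.92
tcp_pos: [0.5531, -0.0829, 0.3697]
t: 7.75
tcp_pos: [0.541, 0.1674, 0.3695]
tool_rot: [[-0.979, -0.203, 0.0], [-0.203, 0.979, 0.0], [-0.001, 0.0, -1.0]]
t: 8.58
tcp_pos: [0.5413, 0.29, 0.3698]
tool_rot: [[-0.98, -0.201, 0.0], [-0.201, 0.98, -0.0], [-0.0, -0.0, -1.0]]
force: [0.0, 0.5, 0.1]
opening: 1.0
finger_force: 0.0
```

View pics/fold.png

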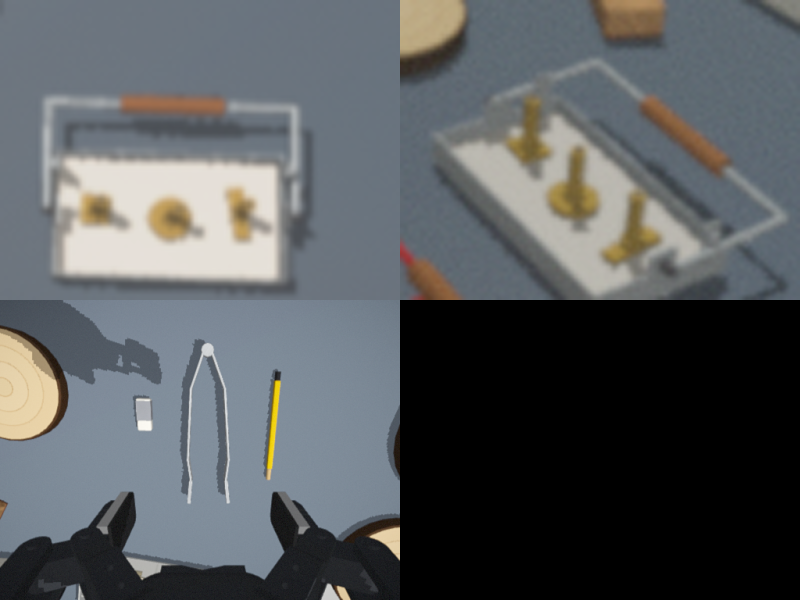

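View pics/wrist1.png

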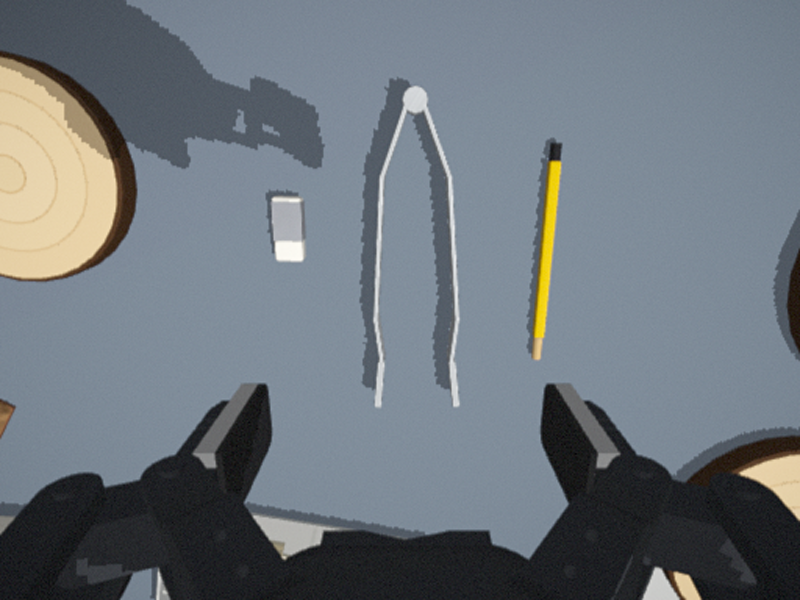

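The handle is folded: in the top crop the bar is at (175,104), level beyond the far wall, with all stamps in place and the round one at (170,219). The wrist view shows the tongs bow at (415,98), kinks at (381,178)/(451,178) and (376,320)/(457,320), jaw tips at (379,405)/(457,405), the eraser on the left and the pencil on the right.

Run:
```python
from h import *
s,d=pickle.load(open('c1.pkl','rb'));W=wcam(d['wrist'],s);T,S=d['top'],d['side']
k=lambda p:((p[0]+.5)/1.5625-.5,(p[1]+.5)/1.5625-.5)
f=lambda p,o:((p[0]+.5)/4-.5+o[0],(p[1]+.5)/4-.5+o[1])
P={n:atz(W,k(p),.022) for n,p in dict(bow=(415,98),kL=(451,178),kR=(381,178),fL=(457,320),fR=(376,320),jL=(457,405),jR=(379,405)).items()}
for n in P:print(n,P[n].round(4))
a=(P['fL']+P['fR'])/2-(P['kL']+P['kR'])/2;b=(P['jL']+P['jR'])/2-P['bow']
print('yaw',np.degrees([np.arctan2(v[1],v[0]) for v in(a,b)]),np.linalg.norm(a),np.linalg.norm(b))
u=b/np.linalg.norm(b);print('origin est', (P['bow']+u*.102).round(4),((P['jL']+P['jR'])/2-u*.116).round(4),((P['kL']+P['kR']+P['fL']+P['fR'])/4+u*.005).round(4))
tb=f((185,272),(135,148))
print('two-view jawR,bow', tri((W,k((379,405))),(S,f((283,100),(180,140)))),tri((W,k((457,405))),(S,f((245,80),(180,140)))))
L=tri((T,f((122,103),(290,140))),(S,f((245,102),(262,203))));R=tri((T,f((227,106),(290,140))),(S,f((324,164),(262,203))));print('bar',L,R)
print('round plate',tri((T,f((170,218),(290,140))),(S,f((174,198),(262,203)))))
print('stem top',tri((T,f((170,213),(290,140))),(S,f((177,149),(262,203)))))
```

```text
bow [0.4348 0.2744 0.022 ]
kL [0.4774 0.3076 0.022 ]
kR [0.4867 0.2625 0.022 ]
fL [0.5733 0.3346 0.022 ]
fR [0.585  0.2774 0.022 ]
jL [0.6408 0.3508 0.022 ]
jR [0.6529 0.2923 0.022 ]
yaw [12.17496238 12.53585042] 0.09934428445475237 0.21728852890737077
origin est [0.5343 0.2965 0.022 ] [0.5336 0.2964 0.022 ] [0.5355 0.2966 0.022 ]
two-view jawR,bow (array([0.6569, 0.2921, 0.0191]), array([0.002, 0.002])) (array([0.6455, 0.3517, 0.0175]), array([0.0019, 0.0019]))
bar (array([ 0.6331, -0.2159,  0.043 ]), array([0.0011, 0.0011])) (array([ 0.6341, -0.3062,  0.0463]), array([0.0009, 0.0009]))
round plate (array([ 0.5391, -0.2632,  0.0197]), array([0.0001, 0.0001]))
stem top (array([ 0.5384, -0.2576,  0.0576]), array([0.0029, 0.0029]))
```

```bash
python3 -m jog '{"rows":[{"wx":0,"wy":0,"wz":0.1,"x":-0.17,"y":0.22,"z":-0.85,"jaw":-1},{"wx":0,"wy":0,"wz":0,"x":0,"y":0,"z":-0.85,"jaw":-1},{"wx":0,"wy":0,"wz":0,"x":0,"y":0,"z":-0.85,"jaw":-1},{"wx":0,"wy":0,"wz":0,"x":0,"y":0,"z":-0.85,"jaw":-1},{"wx":0,"wy":0,"wz":0,"x":0,"y":0,"z":-0.85,"jaw":-1},{"wx":0,"wy":0,"wz":0,"x":0,"y":0,"z":-0.85,"jaw":-1},{"wx":0,"wy":0,"wz":0,"x":0,"y":0,"z":-0.85,"jaw":-1},{"wx":0,"wy":0,"wz":0,"x":0,"y":0,"z":-0.85,"jaw":-1},{"wx":0,"wy":0,"wz":0,"x":0,"y":0,"z":-0.43,"jaw":-1},{"wx":0,"wy":0,"wz":0,"x":0,"y":0,"z":-0.43,"jaw":-1}]}' 20
python3 -m jog '{"rows":[{"wx":0,"wy":0,"wz":0,"x":0,"y":0,"z":0,"jaw":-0.7},{"wx":0,"wy":0,"wz":0,"x":0,"y":0,"z":0,"jaw":-0.5},{"wx":0,"wy":0,"wz":0,"x":0,"y":0,"z":0,"jaw":-0.4},{"wx":0,"wy":0,"wz":0,"x":0,"y":0,"z":0,"jaw":-0.3},{"wx":0,"wy":0,"wz":0,"x":0,"y":0,"z":0,"jaw":-0.2},{"wx":0,"wy":0,"wz":0,"x":0,"y":0,"z":0,"jaw":-0.1},{"wx":0,"wy":0,"wz":0,"x":0,"y":0,"z":0,"jaw":-0.04},{"wx":0,"wy":0,"wz":0,"x":0,"y":0,"z":0,"jaw":-0.04},{"wx":0,"wy":0,"wz":0,"x":0,"y":0,"z":0,"jaw":-0.04},{"wx":0,"wy":0,"wz":0,"x":0,"y":0,"z":0,"jaw":-0.04}]}'
```

```text
t: 9.57
tcp_pos: [0.5369, 0.2962, 0.1773]
tool_rot: [[-0.978, -0.211, -0.001], [-0.211, 0.978, -0.0], [0.001, -0.0, -1.0]]
force: [0.0, 0.1, 0.2]
opening: 1.002
finger_force: 0.0
t: 10.4
tcp_pos: [0.5378, 0.2969, 0.181]
tool_rot: [[-0.977, -0.211, 0.005], [-0.211, 0.977, 0.002], [-0.005, 0.001, -1.0]]
force: [0.2, -0.5, 8.3]
opening: 0.521
finger_force: 8.8
```

```bash
python3 -m jog '{"rows":[{"wx":0,"wy":0,"wz":0,"x":0,"y":0,"z":0,"jaw":-0.2},{"wx":0,"wy":0,"wz":0,"x":0,"y":0,"z":0,"jaw":-0.4},{"wx":0,"wy":0,"wz":0,"x":0,"y":0,"z":0,"jaw":-0.5},{"wx":0,"wy":0,"wz":0,"x":0,"y":0,"z":0,"jaw":-0.5},{"wx":0,"wy":0,"wz":0,"x":0,"y":0,"z":-0.1,"jaw":-0.5},{"wx":0,"wy":0,"wz":0,"x":0,"y":0,"z":-0.1,"jaw":-0.5},{"wx":0,"wy":0,"wz":0,"x":0,"y":0,"z":0,"jaw":-0.5},{"wx":0,"wy":0,"wz":0,"x":0,"y":0,"z":0,"jaw":-0.5},{"wx":0,"wy":0,"wz":0,"x":0,"y":0,"z":0,"jaw":-0.5},{"wx":0,"wy":0,"wz":0,"x":0,"y":0,"z":0,"jaw":-0.5}]}' 20
python3 -m jog '{"rows":[{"wx":0,"wy":0,"wz":0,"x":0,"y":0,"z":0,"jaw":-0.4},{"wx":0,"wy":0,"wz":0,"x":0,"y":0,"z":0.04,"jaw":-0.3},{"wx":0,"wy":0,"wz":0,"x":0,"y":0,"z":0.04,"jaw":-0.2},{"wx":0,"wy":0,"wz":0,"x":0,"y":0,"z":0.04,"jaw":-0.1},{"wx":0,"wy":0,"wz":0,"x":0,"y":0,"z":0.04,"jaw":-0.04},{"wx":0,"wy":0,"wz":0,"x":0,"y":0,"z":0,"jaw":-0.04},{"wx":0,"wy":0,"wz":0,"x":0,"y":0,"z":0,"jaw":-0.04},{"wx":0,"wy":0,"wz":0,"x":0,"y":0,"z":0,"jaw":-0.04},{"wx":0,"wy":0,"wz":0,"x":0,"y":0,"z":0,"jaw":-0.04},{"wx":0,"wy":0,"wz":0,"x":0,"y":0,"z":0,"jaw":-0.04}]}'
```

```text
t: 11.23
tcp_pos: [0.5369, 0.2965, 0.1732]
tool_rot: [[-0.977, -0.211, -0.0], [-0.211, 0.977, 0.0], [-0.0, 0.0, -1.0]]
force: [0.6, 0.3, -0.1]
opening: 0.75
finger_force: 0.0
t: 12.07
tcp_pos: [0.5369, 0.2964, 0.1772]
tool_rot: [[-0.977, -0.211, -0.0], [-0.211, 0.977, 0.0], [0.0, 0.0, -1.0]]
force: [-0.4, 0.2, -0.2]
opening: 0.52
finger_force: 6.1
```

```bash
python3 -m jog '{"rows":[{"wx":0,"wy":0,"wz":0,"x":0,"y":0,"z":0.3,"jaw":-0.04},{"wx":0,"wy":0,"wz":0,"x":0,"y":0,"z":0.5,"jaw":-0.04},{"wx":0,"wy":0,"wz":0,"x":0,"y":0,"z":0.5,"jaw":-0.04},{"wx":0,"wy":0,"wz":0,"x":0,"y":0,"z":0.5,"jaw":-0.04},{"wx":0,"wy":0,"wz":0,"x":0,"y":0,"z":0.5,"jaw":-0.04},{"wx":0,"wy":0,"wz":0,"x":0,"y":0,"z":0.5,"jaw":-0.04},{"wx":0,"wy":0,"wz":0,"x":0,"y":0,"z":0.5,"jaw":-0.04},{"wx":0,"wy":0,"wz":0,"x":0,"y":0,"z":0.5,"jaw":-0.04},{"wx":0,"wy":0,"wz":0,"x":0,"y":0,"z":0.5,"jaw":-0.04},{"wx":0,"wy":0,"wz":0,"x":0,"y":0,"z":0.3,"jaw":-0.04}]}'
python3 - <<'E'
from h import *
from cell import robot,capture
import cv2
s=robot.sense();d={n:capture(n) for n in('top','side','wrist')};pickle.dump((s,d),open('c2.pkl','wb'))
w=cv2.resize(d['wrist']['frame'][:,:,::-1],(800,600),interpolation=cv2.INTER_CUBIC)[:,:560]
a=cv2.resize(d['side']['frame'][100:200,175:255,::-1],(240,300),interpolation=cv2.INTER_CUBIC)
cv2.imwrite('pics/lift.png',np.hstack([w,np.vstack([a,a*0])]))
E
```

```text
t: 12.9
tcp_pos: [0.5371, 0.2966, 0.2943]
tool_rot: [[-0.977, -0.211, 0.002], [-0.211, 0.977, 0.001], [-0.002, 0.001, -1.0]]
force: [0.8, -0.1, -0.9]
opening: 0.525
finger_force: 6.1
```

View pics/lift.png

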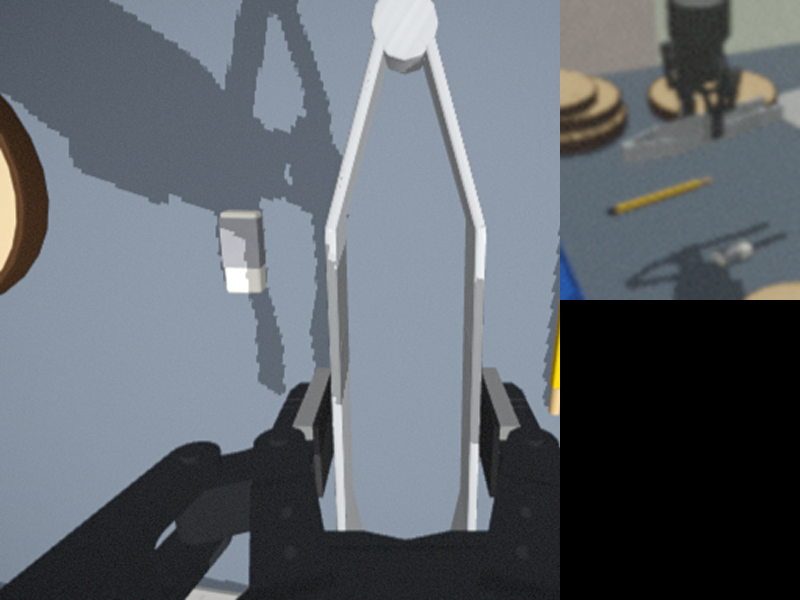

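The tongs are held level: bow at (404,25), arms at (335,230)/(478,230), symmetric between the pads. Next I carry them above the tray.

```bash
python3 -m jog '{"rows":[{"wx":0,"wy":0,"wz":-0.1,"x":-0.1,"y":-0.5,"z":0,"jaw":-0.04},{"wx":0,"wy":0,"wz":-0.1,"x":-0.2,"y":-0.8,"z":0,"jaw":-0.04},{"wx":0,"wy":0,"wz":-0.1,"x":-0.2,"y":-0.9,"z":0,"jaw":-0.04},{"wx":0,"wy":0,"wz":-0.1,"x":-0.2,"y":-0.9,"z":0,"jaw":-0.04},{"wx":0,"wy":0,"wz":-0.1,"x":-0.2,"y":-0.9,"z":0,"jaw":-0.04},{"wx":0,"wy":0,"wz":-0.1,"x":-0.2,"y":-0.9,"z":0,"jaw":-0.04},{"wx":0,"wy":0,"wz":-0.1,"x":-0.2,"y":-0.9,"z":0,"jaw":-0.04},{"wx":0,"wy":0,"wz":-0.1,"x":-0.2,"y":-0.9,"z":0,"jaw":-0.04},{"wx":0,"wy":0,"wz":-0.1,"x":-0.2,"y":-0.9,"z":0,"jaw":-0.04},{"wx":0,"wy":0,"wz":-0.1,"x":-0.2,"y":-0.9,"z":0,"jaw":-0.04}]}' | head -2
python3 -m jog '{"rows":[{"wx":0,"wy":0,"wz":-0.1,"x":-0.2,"y":-0.9,"z":0,"jaw":-0.04},{"wx":0,"wy":0,"wz":-0.1,"x":-0.2,"y":-0.9,"z":0,"jaw":-0.04},{"wx":0,"wy":0,"wz":-0.1,"x":-0.2,"y":-0.9,"z":0,"jaw":-0.04},{"wx":0,"wy":0,"wz":-0.1,"x":-0.2,"y":-0.9,"z":0,"jaw":-0.04},{"wx":0,"wy":0,"wz":-0.1,"x":-0.2,"y":-0.9,"z":0,"jaw":-0.04},{"wx":0,"wy":0,"wz":-0.1,"x":-0.2,"y":-0.9,"z":0,"jaw":-0.04},{"wx":0,"wy":0,"wz":-0.1,"x":-0.2,"y":-0.9,"z":0,"jaw":-0.04},{"wx":0,"wy":0,"wz":-0.1,"x":-0.2,"y":-0.9,"z":0,"jaw":-0.04},{"wx":0,"wy":0,"wz":-0.1,"x":-0.2,"y":-0.9,"z":0,"jaw":-0.04},{"wx":0,"wy":0,"wz":-0.1,"x":-0.06,"y":-0.9,"z":0,"jaw":-0.04}]}' | head -2
python3 -m jog '{"rows":[{"wx":0,"wy":0,"wz":0,"x":0,"y":-0.9,"z":0,"jaw":-0.04},{"wx":0,"wy":0,"wz":0,"x":0,"y":-0.9,"z":0,"jaw":-0.04},{"wx":0,"wy":0,"wz":0,"x":0,"y":-0.9,"z":0,"jaw":-0.04},{"wx":0,"wy":0,"wz":0,"x":0,"y":-0.9,"z":0,"jaw":-0.04},{"wx":0,"wy":0,"wz":0,"x":0,"y":-0.6,"z":0,"jaw":-0.04},{"wx":0,"wy":0,"wz":0,"x":0,"y":-0.3,"z":0,"jaw":-0.04},{"wx":0,"wy":0,"wz":0,"x":0,"y":0,"z":0,"jaw":-0.04},{"wx":0,"wy":0,"wz":0,"x":0,"y":0,"z":0,"jaw":-0.04},{"wx":0,"wy":0,"wz":0,"x":0,"y":0,"z":0,"jaw":-0.04},{"wx":0,"wy":0,"wz":0,"x":0,"y":0,"z":0,"jaw":-0.04}]}'
```

```text
t: 13.88
tcp_pos: [0.4881, 0.0822, 0.2913]
t: 14.72
tcp_pos: [0.4409, -0.1422, 0.2913]
t: 15.55
tcp_pos: [0.4427, -0.2526, 0.2921]
tool_rot: [[-0.999, -0.039, -0.001], [-0.039, 0.999, 0.001], [0.001, 0.001, -1.0]]
force: [-0.0, 0.0, -0.6]
opening: 0.522
finger_force: 6.1
```

```bash
python3 -m jog '{"rows":[{"wx":0,"wy":0,"wz":0,"x":0,"y":-0.26,"z":0,"jaw":-0.04},{"wx":0,"wy":0,"wz":0,"x":0,"y":-0.26,"z":0,"jaw":-0.04},{"wx":0,"wy":0,"wz":0,"x":0,"y":0,"z":-0.4,"jaw":-0.04},{"wx":0,"wy":0,"wz":0,"x":0,"y":0,"z":-0.4,"jaw":-0.04},{"wx":0,"wy":0,"wz":0,"x":0,"y":0,"z":-0.4,"jaw":-0.04},{"wx":0,"wy":0,"wz":0,"x":0,"y":0,"z":-0.3,"jaw":-0.04},{"wx":0,"wy":0,"wz":0,"x":0,"y":0,"z":0,"jaw":-0.04},{"wx":0,"wy":0,"wz":0,"x":0,"y":0,"z":0,"jaw":-0.04},{"wx":0,"wy":0,"wz":0,"x":0,"y":0,"z":0,"jaw":-0.04},{"wx":0,"wy":0,"wz":0,"x":0,"y":0,"z":0,"jaw":-0.04}]}'
python3 - <<'E'
from h import *
from cell import robot,capture
import cv2
s=robot.sense();d={n:capture(n) for n in('top','side','wrist')};pickle.dump((s,d),open('c3.pkl','wb'))
a=cv2.resize(d['side']['frame'][190:290,255:355,::-1],(400,400),interpolation=cv2.INTER_CUBIC)
b=cv2.resize(d['top']['frame'][140:240,290:390,::-1],(400,400),interpolation=cv2.INTER_CUBIC)
cv2.imwrite('pics/over.png',np.hstack([b,a]))
E
```

```text
t: 16.38
tcp_pos: [0.4431, -0.2666, 0.2551]
tool_rot: [[-0.999, -0.038, 0.001], [-0.038, 0.999, -0.0], [-0.001, -0.0, -1.0]]
force: [0.8, 0.0, -1.0]
opening: 0.523
finger_force: 6.1
```

View pics/over.png

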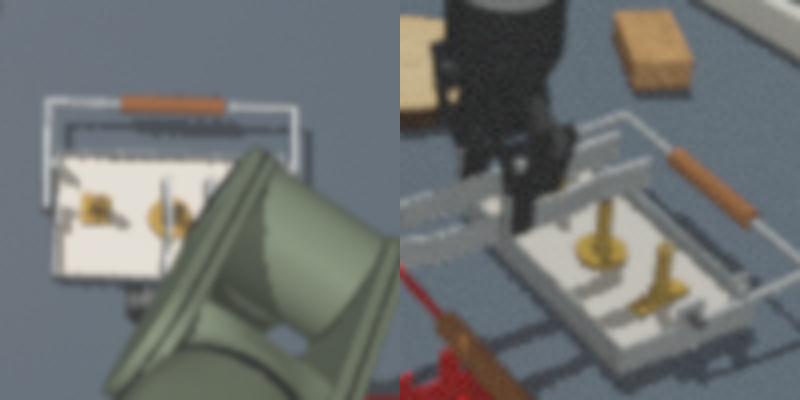

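The jaws hover over the round stamp. In the top view the left jaw is at (166,178..228) and the right jaw tip at (208,180). In the side view they are at about (620,150) and (645,170), above the round stem at (606,205).

Run:
```python
from h import *
s,d=pickle.load(open('c3.pkl','rb'));T,S=d['top'],d['side']
ft=lambda p:((p[0]+.5)/4-.5+290,(p[1]+.5)/4-.5+140)
fs=lambda p:((p[0]-400+.5)/4-.5+255,(p[1]+.5)/4-.5+190)
for p in[(166,179),(208,179)]:print(atz(T,ft(p),.100))
print('2view',tri((T,ft((166,179))),(S,fs((618,132)))),tri((T,ft((208,179))),(S,fs((650,159)))))
print('stem top side',atz(S,fs((607,203)),.06))
# predicted stem-top pixel for candidates, in the pre-fold crop coords
for X in([.539,-.262,.06],[.539,-.262,.014]):
  q=proj(T,X);print('top crop',(q-[290,140]+.5)*4-.5); q=proj(S,X);print('side crop',(q-[255,190]+.5)*4-.5+[400,0])
```

```text
[ 0.5553312  -0.24482903  0.1       ]
[ 0.55698568 -0.27923131  0.1       ]
2view (array([ 0.5557, -0.2449,  0.1025]), array([0.001, 0.001])) (array([ 0.5578, -0.2796,  0.1009]), array([0.0011, 0.0011]))
stem top side [ 0.53942424 -0.26312575  0.06      ]
top crop [177.44200458 209.04813501]
side crop [605.56349629 202.29323747]
top crop [167.34826832 219.36751846]
side crop [600.30945137 255.56772623]
```

```bash
python3 -m jog '{"rows":[{"wx":0,"wy":0,"wz":0,"x":0.08,"y":0,"z":-0.25,"jaw":-0.04},{"wx":0,"wy":0,"wz":0,"x":0,"y":0,"z":-0.25,"jaw":-0.04},{"wx":0,"wy":0,"wz":0,"x":0,"y":0,"z":-0.25,"jaw":-0.04},{"wx":0,"wy":0,"wz":0,"x":0,"y":0,"z":-0.25,"jaw":-0.04},{"wx":0,"wy":0,"wz":0,"x":0,"y":0,"z":-0.25,"jaw":-0.04},{"wx":0,"wy":0,"wz":0,"x":0,"y":0,"z":-0.25,"jaw":-0.04},{"wx":0,"wy":0,"wz":0,"x":0,"y":0,"z":-0.2,"jaw":-0.04},{"wx":0,"wy":0,"wz":0,"x":0,"y":0,"z":0,"jaw":-0.04},{"wx":0,"wy":0,"wz":0,"x":0,"y":0,"z":0,"jaw":-0.04},{"wx":0,"wy":0,"wz":0,"x":0,"y":0,"z":0,"jaw":-0.04}]}'
python3 -m jog '{"rows":[{"wx":0,"wy":0,"wz":0,"x":0,"y":0,"z":0,"jaw":0.03},{"wx":0,"wy":0,"wz":0,"x":0,"y":0,"z":0,"jaw":0.07},{"wx":0,"wy":0,"wz":0,"x":0,"y":0,"z":0,"jaw":0.11},{"wx":0,"wy":0,"wz":0,"x":0,"y":0,"z":0,"jaw":0.15},{"wx":0,"wy":0,"wz":0,"x":0,"y":0,"z":0,"jaw":0.2},{"wx":0,"wy":0,"wz":0,"x":0,"y":0,"z":0,"jaw":0.3},{"wx":0,"wy":0,"wz":0,"x":0,"y":0,"z":0,"jaw":0.6},{"wx":0,"wy":0,"wz":0,"x":0,"y":0,"z":0,"jaw":1},{"wx":0,"wy":0,"wz":0,"x":0,"y":0,"z":0,"jaw":1},{"wx":0,"wy":0,"wz":0,"x":0,"y":0,"z":0,"jaw":1}]}' 27
```

```text
t: 17.37
tcp_pos: [0.445, -0.2666, 0.2124]
tool_rot: [[-0.999, -0.038, 0.0], [-0.038, 0.999, -0.0], [-0.0, -0.0, -1.0]]
force: [0.2, -0.1, -0.8]
opening: 0.522
finger_force: 6.1
t: 18.2
tcp_pos: [0.4449, -0.2665, 0.2123]
tool_rot: [[-0.999, -0.038, 0.0], [-0.038, 0.999, 0.0], [-0.0, 0.0, -1.0]]
force: [1.2, 0.8, -0.6]
opening: 0.409
finger_force: 26.9
```

```bash
python3 -m jog '{"rows":[{"wx":0,"wy":0,"wz":0,"x":0,"y":0,"z":0.2,"jaw":1},{"wx":0,"wy":0,"wz":0,"x":0,"y":0,"z":0.3,"jaw":1},{"wx":0,"wy":0,"wz":0,"x":0,"y":0,"z":0.4,"jaw":1},{"wx":0,"wy":0,"wz":0,"x":0,"y":0,"z":0.4,"jaw":1},{"wx":0,"wy":0,"wz":0,"x":0,"y":0,"z":0.4,"jaw":1},{"wx":0,"wy":0,"wz":0,"x":0,"y":0,"z":0.4,"jaw":1},{"wx":0,"wy":0,"wz":0,"x":0,"y":0,"z":0.4,"jaw":1},{"wx":0,"wy":0,"wz":0,"x":0,"y":0,"z":0.3,"jaw":1},{"wx":0,"wy":0,"wz":0,"x":0,"y":0,"z":0.2,"jaw":1},{"wx":0,"wy":0,"wz":0,"x":0,"y":0,"z":0,"jaw":1}]}'
python3 - <<'E'
from h import *
from cell import robot,capture
import cv2
s=robot.sense();d={n:capture(n) for n in('top','side','wrist')};pickle.dump((s,d),open('c4.pkl','wb'))
a=cv2.resize(d['side']['frame'][180:280,255:355,::-1],(500,500),interpolation=cv2.INTER_CUBIC)
cv2.imwrite('pics/up.png',a)
E
```

```text
t: 19.03
tcp_pos: [0.4451, -0.2667, 0.2886]
tool_rot: [[-0.999, -0.038, 0.002], [-0.038, 0.999, -0.001], [-0.002, -0.001, -1.0]]
force: [-0.1, -0.1, -2.1]
opening: 0.406
finger_force: 27.1
```

View pics/up.png

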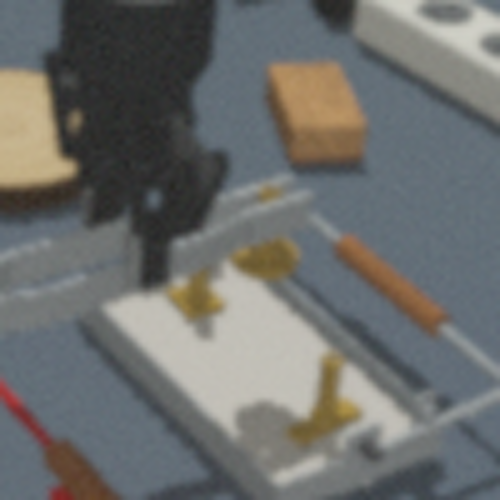

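The round stamp hangs upright in the jaws at (265,255), the other two are still in the tray and the handle is down. Moving over the slice.

```bash
python3 -m jog '{"rows":[{"wx":0,"wy":0,"wz":0,"x":0,"y":0.1,"z":0,"jaw":1},{"wx":0,"wy":0,"wz":0,"x":0,"y":0.2,"z":0,"jaw":1},{"wx":0,"wy":0,"wz":0,"x":0,"y":0.3,"z":0,"jaw":1},{"wx":0,"wy":0,"wz":0,"x":0,"y":0.4,"z":0,"jaw":1},{"wx":0,"wy":0,"wz":0,"x":-0.03,"y":0.5,"z":0,"jaw":1},{"wx":0,"wy":0,"wz":0,"x":-0.03,"y":0.5,"z":0,"jaw":1},{"wx":0,"wy":0,"wz":0,"x":-0.03,"y":0.5,"z":0,"jaw":1},{"wx":0,"wy":0,"wz":0,"x":-0.03,"y":0.5,"z":0,"jaw":1},{"wx":0,"wy":0,"wz":0,"x":-0.03,"y":0.5,"z":0,"jaw":1},{"wx":0,"wy":0,"wz":0,"x":-0.03,"y":0.5,"z":0,"jaw":1}]}' | head -2
python3 -m jog '{"rows":[{"wx":0,"wy":0,"wz":0,"x":0,"y":0.5,"z":0,"jaw":1},{"wx":0,"wy":0,"wz":0,"x":0,"y":0.5,"z":0,"jaw":1},{"wx":0,"wy":0,"wz":0,"x":0,"y":0.5,"z":0,"jaw":1},{"wx":0,"wy":0,"wz":0,"x":0,"y":0.5,"z":0,"jaw":1},{"wx":0,"wy":0,"wz":0,"x":0,"y":0.5,"z":0,"jaw":1},{"wx":0,"wy":0,"wz":0,"x":0,"y":0.5,"z":0,"jaw":1},{"wx":0,"wy":0,"wz":0,"x":0,"y":0.5,"z":0,"jaw":1},{"wx":0,"wy":0,"wz":0,"x":0,"y":0.5,"z":0,"jaw":1},{"wx":0,"wy":0,"wz":0,"x":0,"y":0.5,"z":0,"jaw":1},{"wx":0,"wy":0,"wz":0,"x":0,"y":0.5,"z":0,"jaw":1}]}' | head -2
python3 -m jog '{"rows":[{"wx":0,"wy":0,"wz":0,"x":0,"y":0.5,"z":0,"jaw":1},{"wx":0,"wy":0,"wz":0,"x":0,"y":0.5,"z":0,"jaw":1},{"wx":0,"wy":0,"wz":0,"x":0,"y":0.5,"z":0,"jaw":1},{"wx":0,"wy":0,"wz":0,"x":0,"y":0.3,"z":0,"jaw":1},{"wx":0,"wy":0,"wz":0,"x":0,"y":0.2,"z":0,"jaw":1},{"wx":0,"wy":0,"wz":0,"x":0,"y":0.1,"z":0,"jaw":1},{"wx":0,"wy":0,"wz":0,"x":0,"y":0,"z":0,"jaw":1},{"wx":0,"wy":0,"wz":0,"x":0,"y":0,"z":0,"jaw":1},{"wx":0,"wy":0,"wz":0,"x":0,"y":0,"z":0,"jaw":1},{"wx":0,"wy":0,"wz":0,"x":0,"y":0,"z":0,"jaw":1}]}'
python3 - <<'E'
from h import *
from cell import robot,capture
import cv2
d={n:capture(n) for n in('top','side')}
a=cv2.resize(d['side']['frame'][140:240,210:310,::-1],(400,400),interpolation=cv2.INTER_CUBIC)
b=cv2.resize(d['top']['frame'][140:240,200:300,::-1],(400,400),interpolation=cv2.INTER_CUBIC)
cv2.imwrite('pics/end.png',np.hstack([b,a]))
E
```

```text
t: 20.02
tcp_pos: [0.4402, -0.165, 0.2873]
t: 20.85
tcp_pos: [0.4402, -0.0403, 0.2873]
t: 21.68
tcp_pos: [0.4404, 0.0106, 0.2872]
tool_rot: [[-0.999, -0.037, -0.0], [-0.037, 0.999, -0.0], [0.0, -0.0, -1.0]]
force: [-0.1, -0.5, -2.6]
opening: 0.407
finger_force: 27.2
```

View pics/end.png

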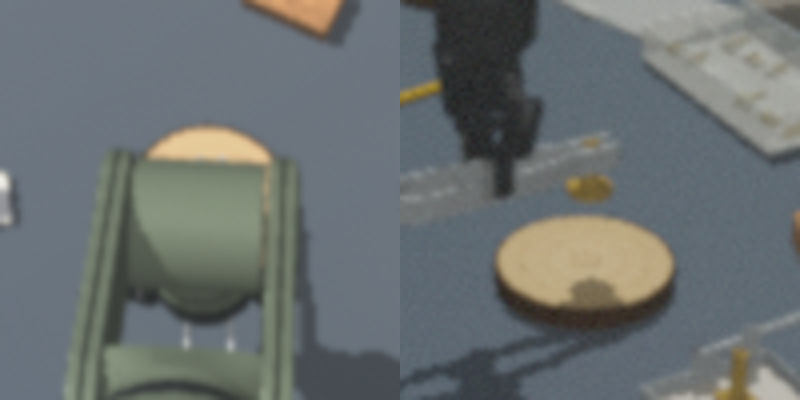

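The stamp hangs upright at (590,185), about 70 mm above the middle of the slice, still and squeezed at 27 N. Handing in.

```bash
python3 -c "
from cell import finish_job
print(finish_job())"
```

```text
the job is handed in; nothing more can be done
None
```

I handed the job in with the handle folded down past its catches to its stop and the round stamp held upright and still in the tongs, about 70 mm above the middle of the slice; no verdict came back.

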